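# Clear the block-trimming place and sort what lies there

## Robot

A 7-joint arm with a two-finger parallel gripper is mounted at the origin on a cart in front of the work surface, level with it; the furniture and walls round the work are solid. World frame = base frame: x ahead of the robot, y to its left, z up, the work surface at z = 0. Lengths are in m, angles in rad, forces in N, time in s.
With the tool pointing down it reaches from about 0.4 to 0.85 m from the base axis. Payload 4.5 kg.
Tool frame: the origin (TCP) lies at the very end of the fingers, on their centre line; the grasp point (between the pads) lies 19 mm behind it (r.grip_point_offset is the distance from the TCP to the grasp point, in m); z points along the fingers, y is the direction in which the jaws open and shut (so a half turn about z gives the same grasp; the last joint's range is limited). The gripper opens to 85 mm and grips with 20 to 120 N. Pads are 22 mm wide; open, the fingers measure 114 mm over their backs; the gripper's body (76 mm by 85 mm) begins 54 mm behind the grasp point. The pads swing forward as they close: fully open they stand 13 mm farther back than shut.
Start: joints at [0.034, 0.689, -0.195, 1.565, 0.157, 0.902, -0.215], TCP at [0.625, 0, 0.231] pointing down, gripper open.
Joint ranges: [-3.01, 3.01], [-0.46, 2.08], [-1.47, 1.51], [0.13, 2.56], [-1, 4.14], [0.04, 2.09], [-2.66, 2.66]. Speed limits (rad/s): [2.57, 2.57, 3.14, 3.14, 3.14, 3.14, 3.14].

## Interface

Orientations are given as a 3x3 rotation matrix whose columns are the frame's x, y, z axes.
In Python, from station import r gives the robot as it stands. The module is installed in compiled form; this text tells all that it offers.
- The arm moves only by the tool jog_arm, never from a script. Its argument "plan" is text: rows parted by semicolons, each of 7 numbers parted by spaces: the turn, a rotation vector about the tool's x, y, z in rad, then the shift along the tool's x, y, z in m, then the finger opening in m, from 0 to 0.0854. In form: wx wy wz dx dy dz grip; .... A call has 1 to 10 rows; each row shifts and turns the commanded pose from where the row before left it, along the tool's axes as they then stand; what a row does not reach is not made up. A row lasts 1/10 s, in which the tool goes at most 50 mm and 8.59 degrees, less where a joint would pass 70% of its speed; a pose out of reach is approached as far as the arm can. A call is refused whole if a number of a shift passes 0.05 or a number of a turn 0.15, either way. A call with a gripper value outside its range is refused whole. The fingers move at their own pace and stop on an object; "squeeze" is the grip in N (left out, the last holds). Time passes only in rows, so rows that do not move let the fingers close. It gives the time, the measured TCP pose, the force and the opening at its end, in the units of the state.
- r.get_obs(): the state, without advancing time (a new reading comes with each control period).
- r.grab_frame(name): name is "scene" or "side" or "wrist"; returns (picture, depth): 420x560x3 uint8, blue, green, red; 420x560 float32, m along the optical axis (not along the pixel's ray), 0 where there is no reading.
- r.camera_info(name): a dict with "fovy" (degrees; the focal length in pixels is half the picture's height over the tangent of half this angle, whatever the lens; pixels are square), "cx", "cy" (the principal point, pixels), "xyz" and "attitude" of the camera in the world. Camera axes: x right, y down, z forward; pixel columns grow to the right and rows downward; lengths in m; the calibration is good to about 2 mm. A picture is of the moment at which its call begins: read the wrist's pose just before it. camera_info takes no time and is no camera call; for the wrist camera it gives the pose at the moment of the call.
- r.job_done(): hands the job in, once; it reports no verdict.
The state is a dict: "time": time; "joint_pos": joint angles; "dq": joint speeds; "joint_torque": joint torques, N m; "position": TCP position; "orientation": TCP orientation; "wrist_force": force on the tool from outside, world axes, zero at the start; "ft_torque": the same for the moment, N m; "finger_gap": finger opening in m.
Only numpy, scipy, OpenCV 4.12 (cv2) and the standard library are available. Lean on these libraries where they do the work, as an engineer would, in place of code of your own. Each camera call takes 0.05 s, during which the arm holds its last target. There are 200 camera calls.

## Task

Clear the trimming place for the next batch. Flip the toggle clamp of the trimming jig open by pushing its upright handle back, leave it open, and sort everything: the freed wax block and the loose wax block flat in the white block tray, one in each lane; the two brown bottles upright in the grey bottle stand, one in each well; the white tissue cassette flat in the steel dish. Keep the bottles upright all the way.

Things in the scene. Friction and masses are not known exactly. Their poses are not given: they have to be found in the camera images.
- jig: Trimming jig, fixed: plate 190 x 90 mm (x, y), top 12 mm over the bench, origin under its centre, +x away from the robot. Nest at x -65 mm, y 0: block on the plate (34 mm side along x) between dowels 5 mm tall; blade rails 4 mm tall at y +-37 mm. Clamp at x -10 to 60 mm; its arm presses on the block, spindle end 70 mm high; opened, the arm stands up and back over x 0 to 50 mm, 135 mm high.
- clamp_handle (a joint): Clamp handle, black round grip 16 mm thick, 34 to 95 mm from its pivot pin (along jig y, at jig x 42 mm, 61 mm over the bench). 0 rad: locked, handle upright; grows as its top goes back to jig +x; 1.72: fully open, lying back. A light push (1 to 2 N) on its front, followed round, takes it all the way; it stays open. It lifts the arm by a toggle link.
- block_1_mid (a point): Cream wax block clamped in the jig, 34 x 42 x 22 mm (x, y, z), sides slightly tapered to the top, about 45 g; the point is its centre, 11 mm above its underside.
- block_2_mid (a point): The other wax block, the same, loose on the bench; the point is its centre, 11 mm above its underside. Unlisted things near the work are fixed bystanders under 50 mm tall, but a white warming table about 0.2 m tall fills the bench beyond x 0.58 m between y -0.05 and 0.3 m, and a microscope over 0.4 m tall stands at the left (x under 0.45 m, y over 0.4 m).
- bottle_1_mid (a point): Brown bottle with a white cap, 32 mm across, 59 mm tall, standing on the bench, about 60 g; the point is at half height, 29.5 mm above its foot. Hold it above its middle, fingertips at least 16 mm above its foot, so that they stay above the bottle stand.
- bottle_2_mid (a point): Smaller brown bottle with a black cap, 26 mm across, 52 mm tall, standing on the bench, about 35 g; the point is at half height, 26 mm above its foot. Hold it above its middle, fingertips at least 16 mm above its foot, so that they stay above the bottle stand.
- cassette_mid (a point): White tissue cassette with a grid of holes, 38 x 28 x 6 mm (x, y, z), lying flat on the bench, 12 g; the point is its centre, 3 mm above its underside.
- block_tray: White plastic block tray, fixed, 112 x 130 mm (x, y) outside, 10 mm tall, floor 3 mm; one low wall along x parts it into two lanes, each about 106 mm (x) by 60 mm (y) inside, centred at y = -32 and y = +32 mm. Origin under its centre.
- bottle_stand: Grey bottle stand, fixed, a block 74 x 134 x 15 mm (x, y, z) with two round wells 50 mm across, centred at y = -31 and y = +31 mm (x = 0), floor 3 mm over the bench, so 12 mm deep. Either bottle may stand in either well. Origin under its centre.
- steel_dish: Shallow steel instrument dish, fixed, 106 x 136 mm (x, y) inside about 102 x 132 mm, rim 14 mm over the bench with a lip 4 mm wide, floor 2 mm. Origin under its centre.

How it is judged:
By the outcome, as a careful person would: the job done as asked, in the order asked, and still so for the second after the job is handed in, with the robot touching nothing.
It also fails if it takes over 152 s, if anything falls off the work surface, if the arm or the gripper's body presses on something with over 40 N, if the wrist force passes 120 N, or if a joint passes its speed limit or range.

## Working session

There is one attempt and no reset: what is moved stays moved. The work goes in short steps, Python scripts to look and compute and a tool call to move; the robot and the scene stay as the last step left them, time stands still between calls to the robot, and variables do not carry over. Pictures are saved under pics/ and viewed, about 12 in all and at most 16, crops included, and the job is handed in when it is done.

Besides the shell and the picture viewer there is one more tool, called after "Call:" as a command line: name --argument value ..., lists and objects as JSON in quotes. jog_arm: Moves the arm, as the interface text tells. Its arguments: {"type":"object","properties":{"plan":{"type":"string"},"squeeze":{"type":"number"}},"required":["plan"]}

```bash
mkdir -p pics; cat > h.py <<'E'
import numpy as np, cv2
from station import r
np.set_printoptions(precision=4,suppress=True)
def K(n):
    i=r.camera_info(n); return i,210/np.tan(np.radians(i["fovy"])/2)
def grab(n):
    i,f=K(n); p,d=r.grab_frame(n); np.savez(f"{n}.npz",p=p,d=d,f=f,c=[i["cx"],i["cy"]],t=i["xyz"],R=np.array(i["attitude"]))
    return p,d
def load(n):
    return np.load(f"{n}.npz")
def cloud(n):
    s=load(n); d=s["d"]; v,u=np.indices(d.shape)
    P=np.stack([(u-s["c"][0])/s["f"]*d,(v-s["c"][1])/s["f"]*d,d],-1)
    return P@s["R"].T+s["t"]
def onplane(n,u,v,z):
    s=load(n); q=s["R"]@np.array([(u-s["c"][0])/s["f"],(v-s["c"][1])/s["f"],1]); t=s["t"]
    return t+q*(z-t[2])/q[2]
E
python3 - <<'E'
from h import *
for n in("scene","side","wrist"):
    p,d=grab(n); cv2.imwrite(f"pics/{n}0.png",p); i,f=K(n); print(n,i,f)
o=r.get_obs(); print(o); print(r.grip_point_offset)
E
```

```text
scene {'fovy': 43.68855920102733, 'cx': 279.3762458010113, 'cy': 207.9050056289618, 'xyz': array([0.5641, 0.7981, 1.42  ]), 'attitude': array([[-0.9966,  0.0738, -0.0372],
       [ 0.0824,  0.8588, -0.5056],
       [-0.0054, -0.5069, -0.862 ]])} 523.8629546824197
side {'fovy': 47.96687724414573, 'cx': 280.71725901687694, 'cy': 214.42282085723036, 'xyz': array([1.2308, 0.1485, 1.2405]), 'attitude': array([[-0.2024,  0.8205, -0.5346],
       [ 0.9793,  0.164 , -0.119 ],
       [-0.0099, -0.5475, -0.8367]])} 472.03487679189556
wrist {'fovy': 60.51005805794246, 'cx': 279.6106911565242, 'cy': 215.54779274602055, 'xyz': array([0.6254, 0.07  , 0.374 ]), 'attitude': array([[ 1.    ,  0.0009, -0.0003],
       [ 0.0008, -0.9601, -0.2795],
       [-0.0005,  0.2795, -0.9601]])} 360.0203292026967
{'time': 0.15, 'joint_pos': array([ 0.0338,  0.6898, -0.1945,  1.5661,  0.1573,  0.9025, -0.2151]), 'dq': array([-0.0002, -0.0016, -0.0005, -0.004 ,  0.0007,  0.0009, -0.0006]), 'joint_torque': array([ -0.0006, -53.9937,  -1.2682, -15.8719,   0.0092,   0.0065,
         0.    ]), 'position': array([ 0.6245, -0.    ,  0.2307]), 'orientation': array([[-0.    ,  1.    , -0.0014],
       [ 1.    ,  0.    , -0.0001],
       [-0.0001, -0.0014, -1.    ]]), 'wrist_force': array([-0.1475,  0.2228, -0.2456]), 'ft_torque': array([0.043 , 0.0085, 0.0443]), 'finger_gap': 0.08532425898312744}
0.0187
```

View pics/scene0.png

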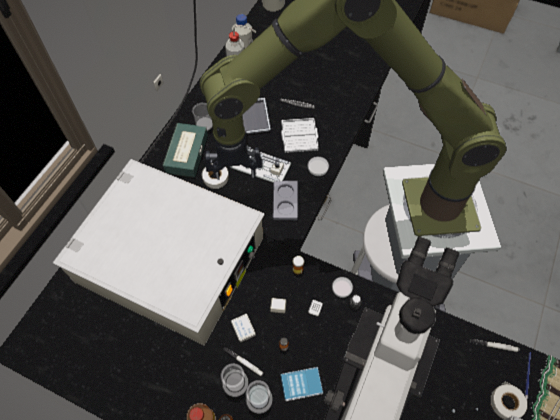

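View pics/side0.png

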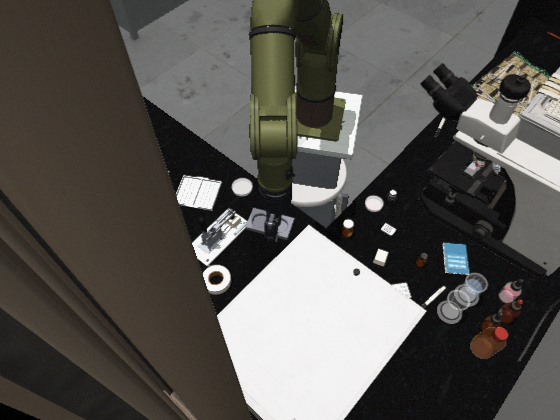

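```bash
python3 - <<'E'
from h import *
p=load("scene")["p"]
a=cv2.resize(p[85:225,190:340],None,fx=4,fy=4,interpolation=cv2.INTER_CUBIC)
cv2.imwrite("pics/c1.png",a)
a=cv2.resize(p[240:365,220:380],None,fx=4.5,fy=4.5,interpolation=cv2.INTER_CUBIC)
cv2.imwrite("pics/c2.png",a)
C=cloud("scene")
for u,v in[(298,265),(278,305),(316,308),(284,344),(286,198),(300,135),(243,327),(318,166)]: print(u,v,C[v,u])
E
```

```text
298 265 [0.4686 0.193  0.0629]
278 305 [0.5336 0.2922 0.0248]
316 308 [0.4272 0.3025 0.004 ]
284 344 [0.5271 0.4093 0.0487]
286 198 [ 0.48   -0.0581  0.0185]
300 135 [ 0.4093 -0.3128  0.0058]
243 327 [0.6342 0.3442 0.0174]
318 166 [ 0.365  -0.1725  0.0163]
```

View pics/c1.png

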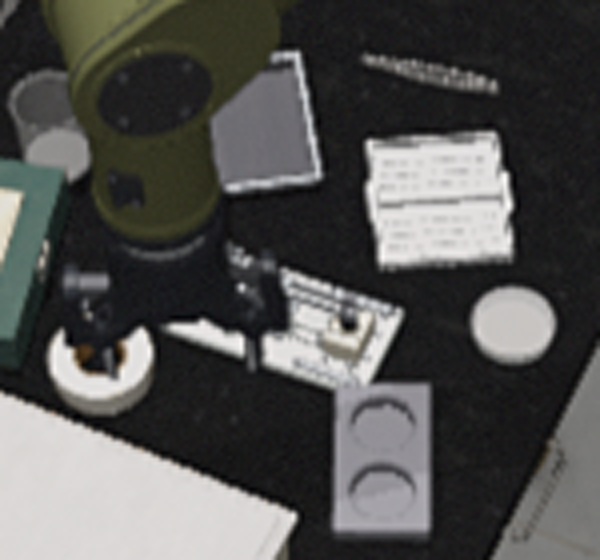

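View pics/c2.png

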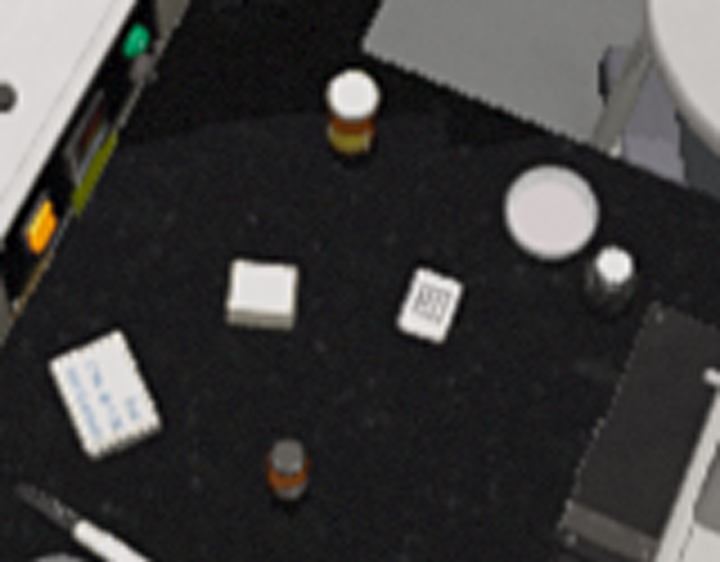

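View pics/wrist0.png

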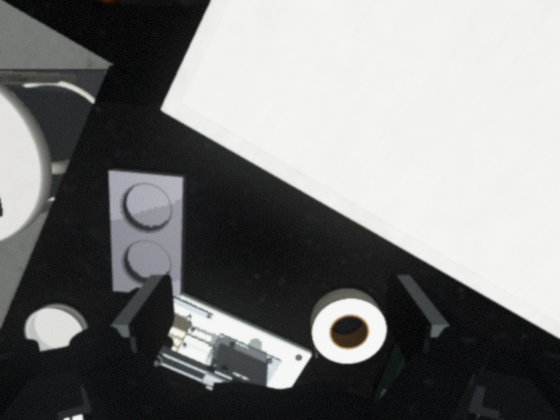

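Call:
jog_arm --plan "0 0 0 0.028 -0.012 -0.008 0.085;0 0 0 0.028 -0.012 -0.008 0.085;0 0 0 0.028 -0.012 -0.008 0.085;0 0 0 0.028 -0.012 -0.008 0.085;0 0 0 0.028 -0.012 -0.008 0.085;0 0 0 0.028 -0.012 -0.008 0.085;0 0 0 0.028 -0.012 -0.008 0.085;0 0 0 0.028 -0.012 -0.008 0.085;0 0 0 0.028 -0.012 -0.008 0.085;0 0 0 0.028 -0.012 -0.008 0.085"

```text
time: 1.15
position: [0.5042, 0.2809, 0.3114]
orientation: [[-0.0, 1.0, -0.001], [1.0, 0.0, -0.0], [-0.0, -0.001, -1.0]]
wrist_force: [1.0, 0.1, -0.1]
finger_gap: 0.0849
```

Call:
jog_arm --plan "0 0 0 0 0 0 0.085;0 0 0 0 0 0 0.085;0 0 0 0 0 0 0.085"

```text
time: 1.45
position: [0.5055, 0.2783, 0.3108]
orientation: [[0.002, 1.0, -0.0], [1.0, -0.002, -0.002], [-0.002, -0.0, -1.0]]
wrist_force: [0.3, -0.4, -0.5]
finger_gap: 0.0848
```

```bash
python3 - <<'E'
from h import *
print(r.get_obs()["position"])
p,d=grab("wrist"); cv2.imwrite("pics/w1.png",cv2.resize(p,(800,600),interpolation=cv2.INTER_CUBIC))
p,d=grab("scene"); cv2.imwrite("pics/s1.png",cv2.resize(p[85:225,180:350],None,fx=4.5,fy=4.25,interpolation=cv2.INTER_CUBIC))
E
```

```text
[0.5055 0.2783 0.3108]
```

View pics/w1.png

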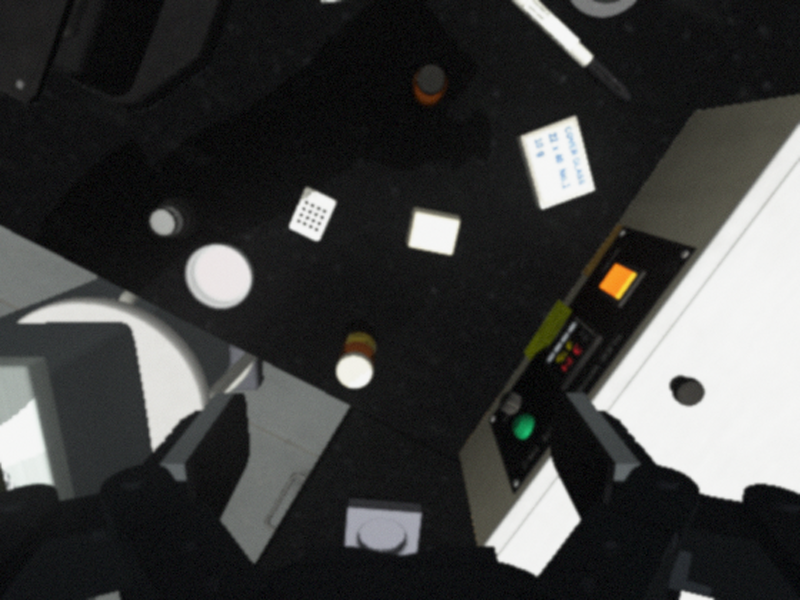

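View pics/s1.png

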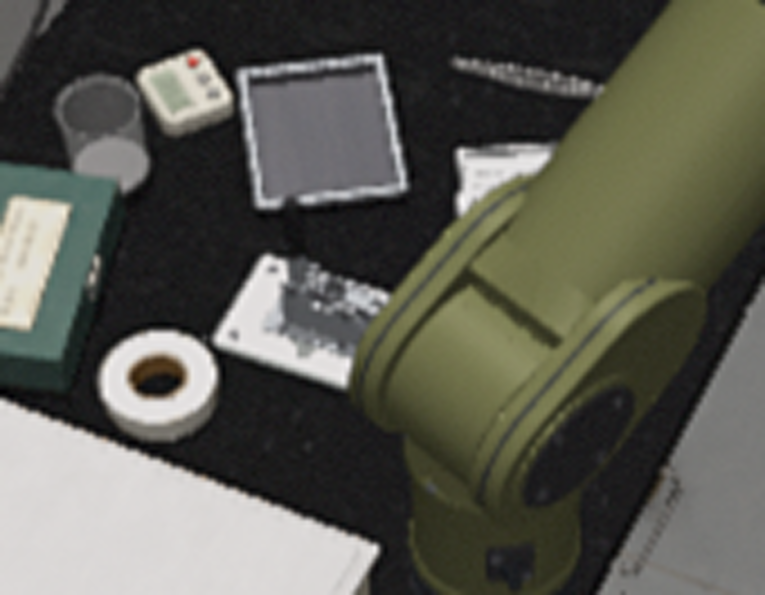

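```bash
python3 - <<'E'
from h import *
S=lambda L,sx,sy,ox,oy:[(a/sx+ox,b/sy+oy) for a,b in L]
def show(name,n,pts,z):
    Q=np.array([onplane(n,u,v,z)[:2] for u,v in pts]); print(name,Q.round(4).tolist(),"mean",Q.mean(0))
    if len(pts)>1:
        e=np.diff(np.vstack([Q,Q[:1]]),axis=0); print("   len",np.hypot(*e.T),"ang",np.degrees(np.arctan2(e[:,1],e[:,0])))
W=lambda L:S(L,800/560,600/420,0,0)
show("b1cap","wrist",W([(354,372)]),.059)
show("b2cap","wrist",W([(431,78)]),.052)
show("block2top","wrist",W([(412,209),(460,211),(455,255),(408,247)]),.022)
show("cass","wrist",W([(307,187),(337,199),(320,242),(289,230)]),.006)
D=lambda L:S(L,4.5,4.25,180,85)
show("dish","scene",D([(238,70),(382,55),(408,188),(255,207)]),.014)
show("jigback","scene",D([(262,255),(218,342)]),.012)
C1=lambda L:S(L,4,4,190,85)
show("jigfront","scene",C1([(405,305),(370,385)]),.012)
show("tray","scene",C1([(365,140),(498,132),(513,262),(380,270)]),.01)
show("stand","scene",C1([(333,383),(432,383),(431,535),(332,532)]),.015)
# point cloud heights of tray area and table
C=cloud("scene")
z=C[...,2]
m=(C[...,0]>.33)&(C[...,0]<.5)&(C[...,1]>-.40)&(C[...,1]<-.2)
ww=C[m]; print("tray z pct",np.percentile(ww[:,2],[5,25,50,75,95]))
cw=cloud("wrist")
for nm,(x,y) in dict(b1=(.469,.193),b2=(.53,.41)).items():
    m=(np.hypot(cw[...,0]-x,cw[...,1]-y)<.04)&(cw[...,2]>.042)&(cw[...,2]<.07); q=cw[m]; print(nm,len(q),q.min(0),q.max(0),q.mean(0))
m=(abs(cw[...,0]-.53)<.05)&(abs(cw[...,1]-.295)<.05)&(cw[...,2]>.016)&(cw[...,2]<.035); q=cw[m]
(c,s,a)=cv2.minAreaRect((q[:,:2]*1000).astype(np.float32)); print("block2",c,s,a,np.median(q[:,2]))
m=(cw[...,2]>.17)&(cw[...,2]<.23)&(cw[...,1]>-.1); q=cw[m]; 
if len(q): print("table",np.median(q[:,2]),q[q[:,0].argmin()],q[q[:,1].argmax()])
# high points around jig
m=(abs(C[...,0]-.64)<.12)&(abs(C[...,1]+.17)<.1)&(C[...,2]>.03)&(C[...,2]<.2); q=C[m]; print("jig hi",len(q)); print(q[::max(1,len(q)//40)])
E
```

```text
b1cap [[0.4686, 0.1775]] mean [0.4686 0.1775]
b2cap [[0.5293, 0.4034]] mean [0.5293 0.4034]
block2top [[0.5169, 0.3075], [0.5568, 0.3058], [0.5537, 0.2689], [0.5137, 0.2758]] mean [0.5353 0.2895]
   len [0.0399 0.037  0.0406 0.0319] ang [ -2.4202 -94.7508 170.2113  84.2338]
cass [[0.4281, 0.3245], [0.4532, 0.3145], [0.437, 0.2776], [0.4105, 0.2881]] mean [0.4322 0.3012]
   len [0.027  0.0403 0.0285 0.0404] ang [ -21.7598 -113.6721  158.3537   64.3004]
dish [[0.6313, -0.4761], [0.5174, -0.4827], [0.5074, -0.3399], [0.624, -0.3306]] mean [ 0.57   -0.4073]
   len [0.1141 0.1432 0.1169 0.1457] ang [-176.6815   93.9959    4.5409  -87.0988]
jigback [[0.6208, -0.2838], [0.6563, -0.2028]] mean [ 0.6386 -0.2433]
   len [0.0884 0.0884] ang [  66.3157 -113.6843]
jigfront [[0.4498, -0.2019], [0.4852, -0.126]] mean [ 0.4675 -0.164 ]
   len [0.0838 0.0838] ang [  65.0023 -114.9977]
tray [[0.4677, -0.3805], [0.352, -0.3794], [0.3558, -0.2393], [0.467, -0.2406]] mean [ 0.4106 -0.31  ]
   len [0.1158 0.1402 0.1112 0.1399] ang [179.4427  88.4432  -0.6996 -89.7098]
stand [[0.5148, -0.1285], [0.4356, -0
[... 964 characters left out ...]
 0.5565 -0.2123  0.0666]
 [ 0.5917 -0.2076  0.0717]
 [ 0.5567 -0.2139  0.0592]
 [ 0.5985 -0.2109  0.0627]
 [ 0.5634 -0.2131  0.0557]
 [ 0.6052 -0.2104  0.0588]
 [ 0.5668 -0.2165  0.0461]
 [ 0.7523 -0.2358  0.0362]
 [ 0.5734 -0.1991  0.065 ]
 [ 0.5384 -0.1949  0.0666]
 [ 0.5865 -0.2066  0.0509]
 [ 0.5482 -0.1936  0.0642]
 [ 0.5901 -0.2086  0.0432]
 [ 0.5548 -0.1934  0.0598]
 [ 0.5903 -0.2026  0.046 ]
 [ 0.555  -0.195   0.0523]
 [ 0.5874 -0.2041  0.038 ]
 [ 0.5486 -0.2064  0.0303]
 [ 0.565  -0.1938  0.0441]
 [ 0.5589 -0.1892  0.0443]
 [ 0.5625 -0.1876  0.0359]
 [ 0.6792 -0.1895  0.0307]
 [ 0.6666 -0.1764  0.0311]
 [ 0.667  -0.1555  0.0332]
 [ 0.7279 -0.1424  0.0319]
 [ 0.7154 -0.13    0.0317]]
```

Call:
jog_arm --plan "0 0 0 -0.044 0.005 0.004 0;0 0 0 -0.044 0.005 0.004 0;0 0 0 -0.044 0.005 0.004 0;0 0 0 -0.044 0.005 0.004 0;0 0 0 -0.044 0.005 0.004 0;0 0 0 -0.044 0.005 0.004 0;0 0 0 -0.044 0.005 0.004 0;0 0 0 -0.044 0.005 0.004 0;0 0 0 -0.044 0.005 0.004 0;0 0 0 -0.044 0.005 0.004 0"

```text
time: 2.55
position: [0.5545, -0.1631, 0.271]
orientation: [[0.002, 1.0, -0.0], [1.0, -0.002, -0.0], [-0.0, -0.0, -1.0]]
wrist_force: [1.3, -0.6, -0.7]
finger_gap: -0.0002
```

Call:
jog_arm --plan "0 0 0.0545 -0.022 0 0.01 0;0 0 0.0545 -0.022 0 0.01 0;0 0 0.0545 0 0 0 0;0 0 0.0545 0 0 0 0;0 0 0.0545 0 0 0 0;0 0 0.0545 0 0 0 0;0 0 0.0545 0 0 0 0;0 0 0.0545 0 0 0 0;0 0 0 0 0 0 0;0 0 0 0 0 0 0"

```text
time: 3.55
position: [0.5536, -0.2032, 0.2509]
orientation: [[0.421, 0.907, -0.001], [0.907, -0.421, 0.001], [0.0, -0.001, -1.0]]
wrist_force: [-0.2, 0.2, -0.3]
finger_gap: 0.0003
```

```bash
python3 - <<'E'
from h import *
o=r.get_obs();print(o["position"],o["orientation"])
p,d=grab("wrist"); cv2.imwrite("pics/w2.png",cv2.resize(p,(800,600),interpolation=cv2.INTER_CUBIC))
c=cloud("wrist"); m=(np.hypot(c[...,0]-.591,c[...,1]+.221)<.05)&(c[...,2]>.1)&(c[...,2]<.17); q=c[m]; print(len(q),q.min(0),q.max(0),np.median(q,0))
E
```

```text
[ 0.5536 -0.2032  0.2509] [[ 0.421   0.907  -0.0007]
 [ 0.907  -0.421   0.0006]
 [ 0.0003 -0.0009 -1.    ]]
674 [ 0.5882 -0.2261  0.1005] [ 0.6038 -0.2124  0.158 ] [ 0.5953 -0.2158  0.1496]
```

View pics/w2.png

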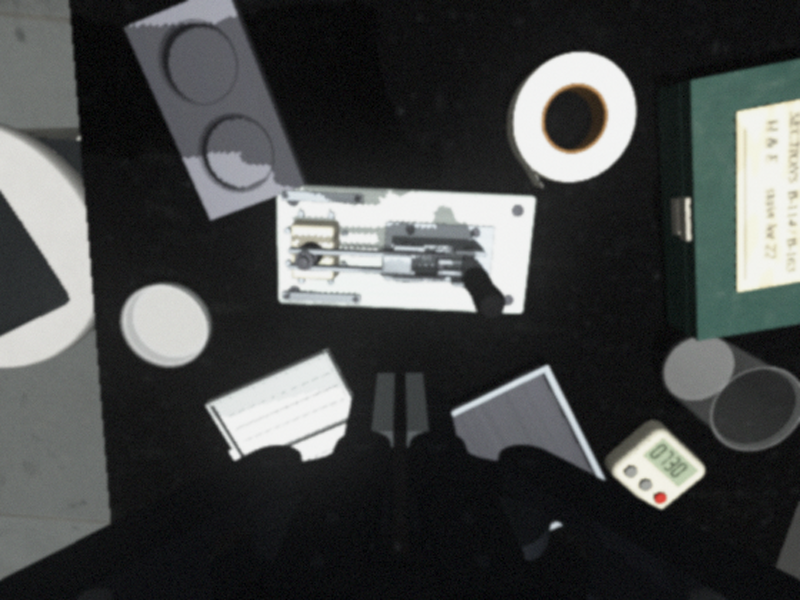

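```bash
python3 - <<'E'
from h import *
s=1/1.42857
f=lambda L,z:np.array([onplane("wrist",u*s,v*s,z)[:2] for u,v in L])
J=f([(278,190),(535,198),(523,313),(278,302)],.012); print(J,J.mean(0)); e=np.diff(np.vstack([J,J[:1]]),axis=0); print(np.hypot(*e.T),np.degrees(np.arctan2(e[:,1],e[:,0])))
print("wells",f([(201,63),(238,152)],.015))
print("blocktop",f([(313,242)],.034),"handle top",f([(489,302)],.156))
print("spindle", f([(308,256)],.07))
E
```

```text
[[ 0.4952 -0.1226]
 [ 0.6623 -0.2064]
 [ 0.6229 -0.2846]
 [ 0.4547 -0.1968]] [ 0.5588 -0.2026]
[0.187  0.0876 0.1898 0.0845] [ -26.6001 -116.743   152.4647   61.3797]
wells [[ 0.4889 -0.0274]
 [ 0.4828 -0.0879]]
blocktop [[ 0.5055 -0.1654]] handle top [[ 0.5955 -0.218 ]]
spindle [[ 0.5063 -0.1694]]
```

Call:
jog_arm --plan "0 0 0.02 0.001 0 0.02 0;0 0 0 0 0 0.025 0;0 0 0 0 0 0.025 0;0 0 0 0 0 0.025 0;0 0 0 0 0 0.02 0;0 0 0 0 0 0 0;0 0 0 0 0.008 0 0;0 0 0 0 0.008 0 0;0 0 0 0 0.007 0 0;0 0 0 0 0.002 0 0"

```text
time: 4.6
position: [0.5784, -0.2148, 0.1373]
orientation: [[0.441, 0.898, 0.003], [0.898, -0.441, -0.001], [0.001, 0.003, -1.0]]
wrist_force: [-0.0, -0.1, 0.5]
finger_gap: 0.0003
```

Call:
jog_arm --plan "0 0 0 0 0.007 0 0;0 0 0 0 0.007 0 0;0 0 0 0 0.007 0 0;0 0 0 0 0.007 0.001 0;0 0 0 0 0.006 0.002 0;0 0 0 0 0.006 0.002 0;0 0 0 0 0.006 0.002 0;0 0 0 0 0.005 0.003 0;0 0 0 0 0.005 0.003 0;0 0 0 0 0.005 0.004 0"

```text
time: 5.6
position: [0.6318, -0.2411, 0.1191]
orientation: [[0.44, 0.898, 0.0], [0.898, -0.44, -0.0], [0.0, 0.0, -1.0]]
wrist_force: [-0.5, -0.6, -0.0]
finger_gap: -0.0
```

Call:
jog_arm --plan "0 0 0 0 0.005 0.004 0;0 0 0 0 0.005 0.005 0;0 0 0 0 0.004 0.005 0;0 0 0 0 0.004 0.005 0;0 0 0 0 0.003 0.006 0;0 0 0 0 0.003 0.006 0;0 0 0 0 0.003 0.006 0;0 0 0 0 0.002 0.006 0;0 0 0 0 0.001 0.005 0;0 0 0 0 0 0 0"

```text
time: 6.6
position: [0.6579, -0.2539, 0.0703]
orientation: [[0.44, 0.898, -0.001], [0.898, -0.44, 0.001], [-0.0, -0.002, -1.0]]
wrist_force: [-1.4, -0.2, 0.3]
finger_gap: -0.0002
```

Call:
jog_arm --plan "0 0 0 0 0.001 0.005 0;0 0 0 0 0 0.005 0;0 0 0 0 0 0.004 0;0 0 0 0 0 0.002 0;0 0 0 0 0 0 0"

```text
time: 7.1
position: [0.6594, -0.2546, 0.0575]
orientation: [[0.441, 0.898, 0.0], [0.898, -0.441, -0.0], [0.0, 0.0, -1.0]]
wrist_force: [-4.6, 1.8, 12.7]
finger_gap: 0.0
```

Call:
jog_arm --plan "0 0 0 0 0 -0.01 0;0 0 0 0 0.002 -0.03 0;0 0 0 0 0 -0.04 0;0 0 0 0 0 -0.04 0;0 0 0 0 0 -0.04 0;0 0 0 0 -0.01 -0.035 0;0 0 0 0 -0.04 0 0.06;0 0 0 0 -0.04 0 0.06;0 0 0 0 -0.04 0 0.06;0 0 0 0 -0.04 0 0.06"

```text
time: 8.1
position: [0.5069, -0.1799, 0.2506]
orientation: [[0.44, 0.898, 0.001], [0.898, -0.44, -0.0], [0.0, 0.001, -1.0]]
wrist_force: [0.1, 0.8, 0.6]
finger_gap: 0.0583
```

Call:
jog_arm --plan "0 0 0 0 -0.015 0 0.06;0 0 0 0 0 0 0.06;0 0 0 0 0 0 0.06"

```text
time: 8.4
position: [0.4959, -0.1743, 0.2508]
orientation: [[0.44, 0.898, 0.002], [0.898, -0.44, -0.001], [0.0, 0.002, -1.0]]
wrist_force: [0.8, 0.3, -0.5]
finger_gap: 0.06
```

```bash
python3 - <<'E'
from h import *
o=r.get_obs();print(o["position"],o["orientation"],o["finger_gap"],o["joint_pos"])
p,d=grab("wrist"); cv2.imwrite("pics/w3.png",cv2.resize(p,(800,600),interpolation=cv2.INTER_CUBIC))
c=cloud("wrist"); m=(np.hypot(c[...,0]-.50,c[...,1]+.172)<.035)&(c[...,2]>.029)&(c[...,2]<.04); q=c[m]; print(len(q),q.min(0),q.max(0),np.median(q,0)); print(cv2.minAreaRect((q[:,:2]*1000).astype(np.float32)))
E
```

```text
[ 0.4959 -0.1743  0.2508] [[ 0.4403  0.8978  0.002 ]
 [ 0.8978 -0.4403 -0.0006]
 [ 0.0003  0.002  -1.    ]] 0.06001524779232716 [ 0.289   0.5291 -0.061   1.8464  0.0446  0.7654 -0.2518]
1147 [ 0.4796 -0.1935  0.0291] [ 0.5226 -0.1477  0.0371] [ 0.5015 -0.1703  0.0347]
((501.3689880371094, -170.71133422851562), (38.66095733642578, 30.79120635986328), 63.5754508972168)
```

View pics/w3.png

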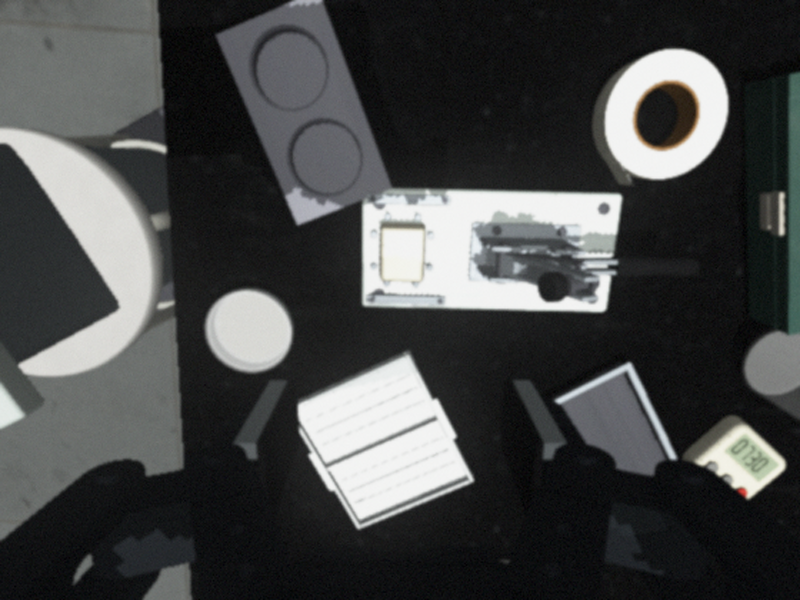

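Call:
jog_arm --plan "0 0 0 0.0055 0.0035 0.03 0.052;0 0 0 0 0 0.04 0.052;0 0 0 0 0 0.04 0.052;0 0 0 0 0 0.04 0.052;0 0 0 0 0 0.03 0.052;0 0 0 0 0 0.025 0.052;0 0 0 0 0 0.015 0.052;0 0 0 0 0 0.011 0.052;0 0 0 0 0 0 0.052;0 0 0 0 0 0 0.052"

```text
time: 9.45
position: [0.5013, -0.1709, 0.0194]
orientation: [[0.441, 0.898, 0.001], [0.898, -0.441, -0.0], [0.0, 0.001, -1.0]]
wrist_force: [-0.6, -0.1, 0.4]
finger_gap: 0.0518
```

```bash
python3 - <<'E'
from h import *
s=1/1.42857
f=lambda L,z:np.array([onplane("wrist",u*s,v*s,z)[:2] for u,v in L])
J=f([(300,403),(409,352),(472,482),(360,527)],.01); print("tray",J,J.mean(0)); e=np.diff(np.vstack([J,J[:1]]),axis=0); print(np.hypot(*e.T),np.degrees(np.arctan2(e[:,1],e[:,0])))
print("divider",f([(327,464),(438,419)],.008))
print("wells",f([(290,69),(325,157)],.015))
print("dish left edge, far",f([(556,400),(630,364),(677,458)],.014))
E
```

```text
tray [[ 0.3705 -0.2491]
 [ 0.4703 -0.2483]
 [ 0.467  -0.3801]
 [ 0.3592 -0.3784]] [ 0.4168 -0.314 ]
[0.0998 0.1318 0.1078 0.1298] [  0.4686 -91.4344 179.0963  84.997 ]
divider [[ 0.3624 -0.3103]
 [ 0.4658 -0.3134]]
wells [[ 0.4877 -0.0271]
 [ 0.4818 -0.0878]]
dish left edge, far [[ 0.56   -0.337 ]
 [ 0.6244 -0.3336]
 [ 0.6321 -0.4322]]
```

Call:
jog_arm --plan "0 0 0 0 0 0 0.02;0 0 0 0 0 0 0.02;0 0 0 0 0 0 0.02;0 0 0 0 0 0 0.02;0 0 0 0 0 0 0.02;0 0 0 0 0 -0.01 0.02;0 0 0 0 0 -0.02 0.02;0 0 0 0 0 -0.03 0.02;0 0 0 0 0 -0.03 0.02;0 0 0 0 0 0 0.02" --squeeze 40

```text
time: 10.45
position: [0.5029, -0.1714, 0.1132]
orientation: [[0.441, 0.898, 0.007], [0.898, -0.441, -0.002], [0.001, 0.007, -1.0]]
wrist_force: [0.8, -0.6, -0.2]
finger_gap: 0.0303
```

Call:
jog_arm --plan "0 0 0 -0.0344 -0.0075 0 0.02;0 0 0 -0.0344 -0.0075 0 0.02;0 0 0 -0.0344 -0.0075 0 0.02;0 0 0 -0.0344 -0.0075 0 0.02;0 0 -0.073 0 0 0 0.02;0 0 -0.073 0 0 0 0.02;0 0 -0.073 0 0 0 0.02;0 0 -0.073 0 0 0 0.02;0 0 -0.073 0 0 0 0.02;0 0 -0.073 0 0 0 0.02"

```text
time: 11.45
position: [0.4126, -0.2807, 0.109]
orientation: [[0.015, 1.0, -0.001], [1.0, -0.015, 0.0], [0.0, -0.001, -1.0]]
wrist_force: [0.0, -0.2, -0.7]
finger_gap: 0.0304
```

Call:
jog_arm --plan "0 0 0 0 0 0 0.02;0 0 0 0 0 0.02 0.02;0 0 0 0 0 0.02 0.02;0 0 0 0 0 0.02 0.02;0 0 0 0 0 0 0.02;0 0 0 0 0 0 0.02"

```text
time: 12.05
position: [0.4128, -0.2807, 0.0493]
orientation: [[0.019, 1.0, -0.001], [1.0, -0.019, 0.0], [0.0, -0.001, -1.0]]
wrist_force: [-0.7, -0.6, -0.8]
finger_gap: 0.0304
```

```bash
python3 - <<'E'
from h import *
o=r.get_obs();print(o["position"],o["orientation"],o["finger_gap"])
p,d=grab("scene"); cv2.imwrite("pics/s2.png",cv2.resize(p[85:225,180:350],None,fx=4.5,fy=4.25,interpolation=cv2.INTER_CUBIC))
E
```

```text
[ 0.4128 -0.2807  0.0493] [[ 0.0187  0.9998 -0.0008]
 [ 0.9998 -0.0187  0.0003]
 [ 0.0003 -0.0008 -1.    ]] 0.030417998156768097
```

View pics/s2.png

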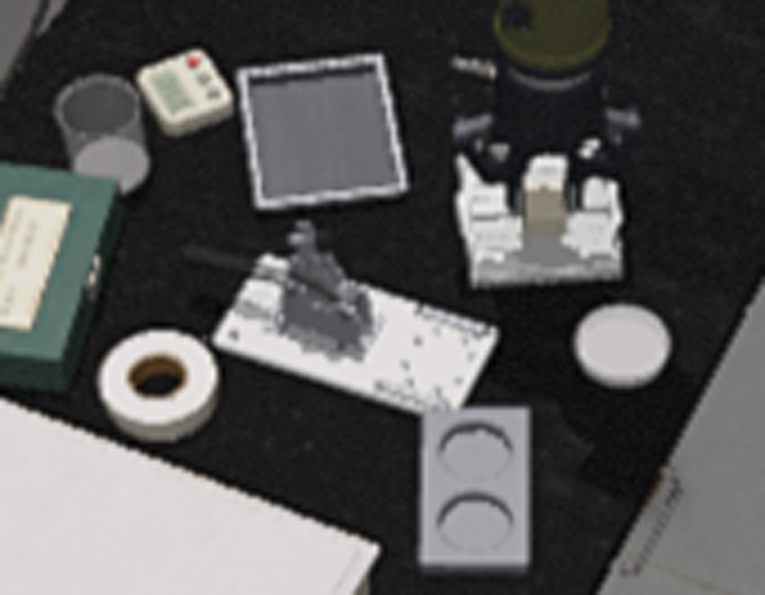

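Call:
jog_arm --plan "0 0 0 0 0 0.012 0.02;0 0 0 0 0 0.012 0.02;0 0 0 0 0 0.008 0.02;0 0 0 0 0 0.004 0.02;0 0 0 0 0 0.0015 0.02;0 0 0 0 0 0 0.02;0 0 0 0 0 0 0.02"

```text
time: 12.8
position: [0.4132, -0.281, 0.0119]
orientation: [[0.018, 1.0, 0.0], [1.0, -0.018, -0.0], [-0.0, 0.0, -1.0]]
wrist_force: [0.3, 0.2, -0.3]
finger_gap: 0.03
```

Call:
jog_arm --plan "0 0 0 0 0 0.001 0.02;0 0 0 0 0 0 0.045;0 0 0 0 0 0 0.045;0 0 0 0 0 0 0.045;0 0 0 0 0 -0.03 0.055;0 0 0 0 0 -0.05 0.06;0 0 0 0 0 -0.05 0.06;0 0 0 0 0 -0.05 0.06;0 0 0 0.02 0.003 -0.05 0.06;0 0 0 0.042 0.008 -0.008 0.06"

```text
time: 13.8
position: [0.4269, -0.2247, 0.2499]
orientation: [[0.026, 1.0, 0.009], [1.0, -0.026, -0.006], [-0.006, 0.009, -1.0]]
wrist_force: [2.7, 0.4, -1.0]
finger_gap: 0.0599
```

Call:
jog_arm --plan "0 0 0 0.046 0.009 0 0.06;0 0 0 0.046 0.009 0 0.06;0 0 0 0.046 0.009 0 0.06;0 0 0 0.046 0.009 0 0.06;0 0 0 0.046 0.009 0 0.06;0 0 0 0.046 0.009 0 0.06;0 0 0 0.046 0.009 0 0.06;0 0 0 0.046 0.009 0 0.06;0 0 0 0.046 0.009 0 0.06;0 0 0 0.046 0.009 0 0.06"

```text
time: 14.8
position: [0.523, 0.2394, 0.245]
orientation: [[0.018, 1.0, -0.0], [1.0, -0.018, -0.001], [-0.001, -0.0, -1.0]]
wrist_force: [1.2, -0.2, -0.1]
finger_gap: 0.0599
```

Call:
jog_arm --plan "0 0 0.07 0.025 0.005 0 0.06;0 0 0.07 0.025 0.005 0 0.06;0 0 0 0 0 0 0.06;0 0 0 0 0 0 0.06"

```text
time: 15.2
position: [0.5353, 0.2869, 0.2447]
orientation: [[0.156, 0.988, -0.001], [0.988, -0.156, -0.001], [-0.001, -0.001, -1.0]]
wrist_force: [0.7, -1.5, 0.1]
finger_gap: 0.0602
```

```bash
python3 - <<'E'
from h import *
o=r.get_obs();print(o["position"],o["orientation"],o["finger_gap"])
p,d=grab("wrist"); cv2.imwrite("pics/w4.png",cv2.resize(p,(800,600),interpolation=cv2.INTER_CUBIC))
c=cloud("wrist")
def rect(x,y,R,z0,z1):
    m=(np.hypot(c[...,0]-x,c[...,1]-y)<R)&(c[...,2]>z0)&(c[...,2]<z1); q=c[m]; print(len(q),np.median(q[:,2]),cv2.minAreaRect((q[:,:2]*1000).astype(np.float32)),q.mean(0))
rect(.535,.289,.04,.016,.03); rect(.529,.4025,.03,.045,.06); rect(.4688,.179,.03,.05,.07)
C0=cloud("scene")
p,d=grab("scene"); c=cloud("scene"); rect(.413,-.281,.04,.017,.035)
for cc in (1,):
  m=(np.hypot(c[...,0]-.413,c[...,1]+.281)<.035)&(c[...,2]>.02); print(np.percentile(c[m][:,2],[5,50,95]))
E
```

```text
[0.5353 0.2869 0.2447] [[ 0.1558  0.9878 -0.0008]
 [ 0.9878 -0.1558 -0.0012]
 [-0.0013 -0.0006 -1.    ]] 0.06016928954524106
1127 0.02263978876201994 ((534.9386596679688, 288.0213623046875), (31.048873901367188, 39.33406448364258), 78.63150787353516) [0.5351 0.2888 0.0224]
481 0.05267032401177624 ((528.88037109375, 402.7027587890625), (19.810741424560547, 19.84758758544922), 60.55569839477539) [0.529  0.4026 0.0525]
683 0.059144223629971404 ((468.20654296875, 179.11636352539062), (29.674270629882812, 29.972963333129883), 16.633358001708984) [0.4691 0.1803 0.0587]
0 nan ((0.0, 0.0), (0.0, 0.0), 0.0) [nan nan nan]
  return _methods._mean(a, axis=axis, dtype=dtype,
  ret = ret.dtype.type(ret / rcount)
<stdin>:6: RuntimeWarning: Mean of empty slice.
  ret = um.true_divide(
Traceback (most recent call last):
IndexError: index -1 is out of bounds for axis 0 with size 0
```

View pics/w4.png

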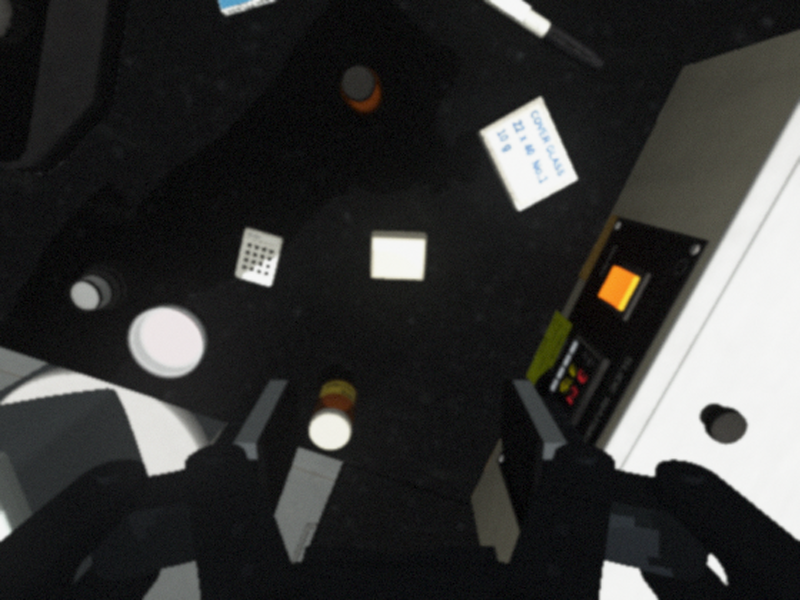

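Call:
jog_arm --plan "0 0 0.04 0.001 0 0.035 0.06;0 0 0 0 0 0.04 0.06;0 0 0 0 0 0.04 0.06;0 0 0 0 0 0.04 0.06;0 0 0 0 0 0.035 0.06;0 0 0 0 0 0.025 0.06;0 0 0 0 0 0.015 0.06;0 0 0 0 0 0.0065 0.06;0 0 0 0 0 0 0.06;0 0 0 0 0 0 0.03"

```text
time: 16.3
position: [0.5369, 0.2884, 0.0099]
orientation: [[0.197, 0.98, 0.002], [0.98, -0.197, 0.001], [0.001, 0.002, -1.0]]
wrist_force: [0.5, -0.4, -0.2]
finger_gap: 0.0471
```

Call:
jog_arm --plan "0 0 0 0 0 0 0.03;0 0 0 0 0 0 0.03;0 0 0 0 0 0 0.03;0 0 0 0 0 0 0.03;0 0 0 0 0 -0.01 0.03;0 0 0 0 0 -0.03 0.03;0 0 0 0 0 -0.04 0.03;0 0 0 0 0 -0.04 0.03;0 0 0 0 0 0 0.03"

```text
time: 17.2
position: [0.5395, 0.2904, 0.1351]
orientation: [[0.197, 0.98, 0.01], [0.98, -0.197, 0.006], [0.008, 0.009, -1.0]]
wrist_force: [0.9, 0.3, -1.0]
finger_gap: 0.0375
```

Call:
jog_arm --plan "0 0 0 0 0 -0.04 0.03;0 0 -0.06 0 0 -0.04 0.03;0 0 -0.06 0 0 -0.035 0.03;0 0 -0.06 0 0 0 0.03;0 0 0 -0.0227 -0.004 0 0.03;0 0 0 -0.0454 -0.008 0 0.03;0 0 0 -0.0454 -0.008 0 0.03;0 0 0 -0.0454 -0.008 0 0.03;0 0 0 -0.0454 -0.008 0 0.03;0 0 0 -0.0454 -0.008 0 0.03"

```text
time: 18.2
position: [0.4865, 0.0374, 0.2438]
orientation: [[0.018, 1.0, 0.0], [1.0, -0.018, -0.0], [-0.0, 0.0, -1.0]]
wrist_force: [0.8, -0.5, 0.3]
finger_gap: 0.0379
```

Call:
jog_arm --plan "0 0 0 -0.0454 -0.008 0 0.03;0 0 0 -0.0454 -0.008 0 0.03;0 0 0 -0.0454 -0.008 0 0.03;0 0 0 -0.0454 -0.008 0 0.03;0 0 0 -0.0454 -0.008 0 0.03;0 0 0 -0.0454 -0.008 0 0.03;0 0 0 -0.0454 -0.008 0 0.03;0 0 0 -0.0454 -0.008 0 0.03;0 0 0 -0.0227 -0.004 0 0.03;0 0 0 0 0 0 0.03"

```text
time: 19.2
position: [0.4101, -0.35, 0.2433]
orientation: [[0.026, 1.0, -0.001], [1.0, -0.026, -0.002], [-0.002, -0.001, -1.0]]
wrist_force: [-0.1, 0.3, 0.4]
finger_gap: 0.0382
```

```bash
python3 - <<'E'
from h import *
o=r.get_obs();print(o["position"],o["orientation"],o["finger_gap"],o["joint_pos"])
p,d=grab("scene"); a=p[85:225,180:350]
p,d=grab("wrist"); cv2.imwrite("pics/m5.png",np.vstack([cv2.resize(p,(520,390)),cv2.resize(a,(255,210),interpolation=cv2.INTER_CUBIC) if 0 else cv2.copyMakeBorder(cv2.resize(a,(255,210),interpolation=cv2.INTER_CUBIC),0,0,0,265,cv2.BORDER_CONSTANT)]))
c=cloud("wrist"); m=(np.hypot(c[...,0]-.413,c[...,1]+.281)<.04)&(c[...,2]>.017)&(c[...,2]<.035); q=c[m]; print(len(q)); 
if len(q): print(np.median(q[:,2]),cv2.minAreaRect((q[:,:2]*1000).astype(np.float32)))
E
```

```text
[ 0.4101 -0.35    0.2433] [[ 0.0258  0.9997 -0.0011]
 [ 0.9997 -0.0258 -0.0023]
 [-0.0024 -0.0011 -1.    ]] 0.038195179928772326 [ 0.8154  0.5697 -0.3159  1.8078  0.2392  0.801   0.353 ]
1330
0.02558514747614951 ((414.01953125, -281.6578369140625), (38.88739776611328, 31.583084106445312), 88.71114349365234)
```

View pics/m5.png

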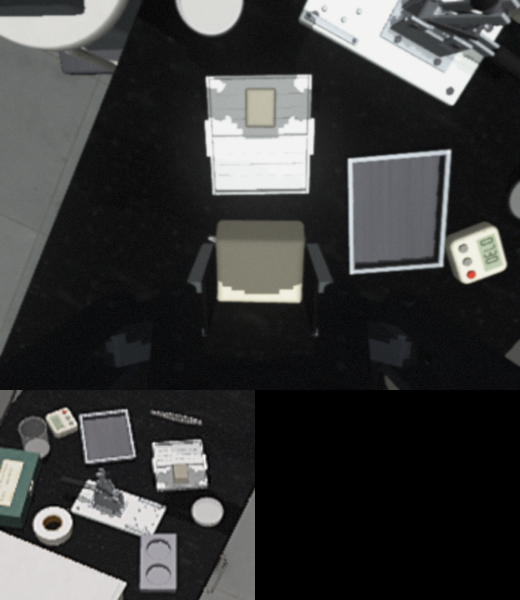

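```bash
python3 - <<'E'
from h import *
s=560/520
f=lambda L,z:np.array([onplane("wrist",u*s,v*s,z)[:2] for u,v in L])
for n,L,z in(("tray",[(207,77),(311,77),(310,193),(213,194)],.01),("dish",[(348,158),(450,151),(444,267),(350,273)],.014)):
    J=f(L,z); print(n,J,J.mean(0)); e=np.diff(np.vstack([J,J[:1]]),axis=0); print(np.hypot(*e.T),np.degrees(np.arctan2(e[:,1],e[:,0])))
E
```

```text
tray [[ 0.3585 -0.2495]
 [ 0.4687 -0.2518]
 [ 0.4703 -0.3791]
 [ 0.3572 -0.3779]] [ 0.4137 -0.3146]
[0.1102 0.1273 0.1132 0.1285] [ -1.2166 -89.2825 179.389   89.3834]
dish [[ 0.5114 -0.3384]
 [ 0.6246 -0.3329]
 [ 0.6369 -0.4761]
 [ 0.5215 -0.4818]] [ 0.5736 -0.4073]
[0.1133 0.1437 0.1156 0.1438] [   2.7432  -85.0857 -177.1457   93.9941]
```

Call:
jog_arm --plan "0 0 0 0.001 0.001 0.04 0.03;0 0 0 0 0 0.04 0.03;0 0 0 0 0 0.04 0.03;0 0 0 0 0 0.04 0.03;0 0 0 0 0 0.03 0.03;0 0 0 0 0 0.02 0.03;0 0 0 0 0 0 0.03;0 0 0 0 0 0 0.03"

```text
time: 20.1
position: [0.4144, -0.343, 0.0341]
orientation: [[0.016, 1.0, 0.0], [1.0, -0.016, 0.001], [0.001, 0.0, -1.0]]
wrist_force: [0.3, 0.5, -0.8]
finger_gap: 0.0383
```

Call:
jog_arm --plan "0 0 0 -0.0035 0 0.008 0.03;0 0 0 0 0 0.008 0.03;0 0 0 0 0 0.004 0.03;0 0 0 0 0 0.002 0.03;0 0 0 0 0 0.001 0.03;0 0 0 0 0 0 0.03;0 0 0 0 0 0 0.03"

```text
time: 20.8
position: [0.4136, -0.3482, 0.0132]
orientation: [[0.018, 1.0, 0.001], [1.0, -0.018, -0.002], [-0.002, 0.001, -1.0]]
wrist_force: [-3.1, 2.7, 24.3]
finger_gap: 0.0381
```

Call:
jog_arm --plan "0 0 0 0 0 0 0.052;0 0 0 0 0 0 0.052;0 0 0 0 0 0 0.052;0 0 0 0 0 -0.03 0.052;0 0 0 0 0 -0.05 0.06;0 0 0 0 0 -0.05 0.06;0 0 0 0 0 -0.05 0.06;0 0 0 0.024 0.002 -0.05 0.06;0 0 0 0.046 0.004 -0.007 0.06;0 0 0 0.046 0.004 0 0.06"

```text
time: 21.8
position: [0.4265, -0.2344, 0.2446]
orientation: [[0.021, 1.0, 0.005], [1.0, -0.021, -0.002], [-0.002, 0.005, -1.0]]
wrist_force: [0.9, 0.5, -1.2]
finger_gap: 0.0601
```

Call:
jog_arm --plan "0 0 0 0.046 0.004 0 0.06;0 0 0 0.046 0.004 0 0.06;0 0 0 0.046 0.004 0 0.06;0 0 0 0.046 0.004 0 0.06;0 0 0 0.046 0.004 0 0.06;0 0 0 0.046 0.004 0 0.06;0 0 0 0.046 0.004 0 0.06;0 0 0 0.046 0.004 0 0.06;0 0 0 0.042 0.003 0 0.06;0 0 0 0 0 0 0.06"

```text
time: 22.8
position: [0.4674, 0.183, 0.2428]
orientation: [[0.007, 1.0, 0.001], [1.0, -0.007, 0.006], [0.006, 0.001, -1.0]]
wrist_force: [-0.7, -0.2, -0.9]
finger_gap: 0.06
```

Call:
jog_arm --plan "0 0 0 0 0 0.04 0.06;0 0 0 0 0 0.04 0.06;0 0 0 0 0 0.04 0.06;0 0 0 0 0 0.02 0.06;0 0 0 0 0 0 0.06;0 0 0 0 0 0 0.06;0 0 0 0 0 0 0.06"

```text
time: 23.5
position: [0.4686, 0.175, 0.1039]
orientation: [[0.018, 1.0, 0.002], [1.0, -0.018, 0.001], [0.001, 0.002, -1.0]]
wrist_force: [0.1, 0.1, -0.2]
finger_gap: 0.0604
```

```bash
python3 - <<'E'
from h import *
o=r.get_obs();print(o["position"],o["orientation"],o["finger_gap"])
p,d=grab("wrist"); c=cloud("wrist")
m=(np.hypot(c[...,0]-.4685,c[...,1]-.179)<.03)&(c[...,2]>.05)&(c[...,2]<.07); q=c[m]; print(len(q),np.median(q[:,2]),cv2.minAreaRect((q[:,:2]*1000).astype(np.float32)))
p,d=grab("scene"); c=cloud("scene")
for y in(-.281,-.3465):
    m=(np.hypot(c[...,0]-.413,c[...,1]-y)<.04)&(c[...,2]>.018)&(c[...,2]<.04); q=c[m]; print(len(q)); 
    if len(q): print(np.median(q,0),cv2.minAreaRect((q[:,:2]*1000).astype(np.float32)))
E
```

```text
[0.4686 0.175  0.1039] [[ 0.0184  0.9998  0.0022]
 [ 0.9998 -0.0184  0.0011]
 [ 0.0011  0.0022 -1.    ]] 0.06035035334809898
2306 0.059121952671463654 ((467.8492126464844, 178.6226806640625), (30.25240707397461, 30.162578582763672), 47.187381744384766)
25
[ 0.4242 -0.2894  0.0275] ((426.6142578125, -283.8882751464844), (40.066898345947266, 13.151496887207031), 70.58660125732422)
97
[ 0.4144 -0.3462  0.0265] ((416.7663269042969, -350.68035888671875), (41.45757293701172, 41.701236724853516), 81.94803619384766)
```

Call:
jog_arm --plan "0 0 0 0.0035 -0.0005 0.02 0.06;0 0 0 0 0 0.02 0.06;0 0 0 0 0 0.02 0.06;0 0 0 0 0 0.012 0.06;0 0 0 0 0 0.008 0.06;0 0 0 0 0 0 0.06;0 0 0 0 0 0 0.06"

```text
time: 24.3
position: [0.4676, 0.1785, 0.0233]
orientation: [[0.018, 1.0, 0.001], [1.0, -0.018, 0.0], [0.0, 0.001, -1.0]]
wrist_force: [-0.1, -0.3, 0.9]
finger_gap: 0.06
```

Call:
jog_arm --plan "0 0 0 0 0 0 0.02;0 0 0 0 0 0 0.02;0 0 0 0 0 0 0.02;0 0 0 0 0 0 0.02;0 0 0 0 0 0 0.02;0 0 0 0 0 0 0.02"

```text
time: 24.9
position: [0.4676, 0.1784, 0.0234]
orientation: [[0.018, 1.0, 0.001], [1.0, -0.018, 0.0], [0.0, 0.001, -1.0]]
wrist_force: [-0.3, -0.4, 7.1]
finger_gap: 0.029
```

Call:
jog_arm --plan "0 0 0 0 0 -0.01 0.02;0 0 0 0 0 -0.025 0.02;0 0 0 0 0 -0.025 0.02;0 0 0 0 0 -0.02 0.02;0 0 0 -0.02 -0.004 0 0.02;0 0 0 -0.025 -0.004 0 0.02;0 0 0 -0.025 -0.004 0 0.02;0 0 0 -0.025 -0.003 0 0.02;0 0 0 -0.025 0 0 0.02;0 0 0 -0.025 0.009 0 0.02"

```text
time: 25.9
position: [0.4571, 0.0323, 0.1032]
orientation: [[0.017, 1.0, -0.002], [1.0, -0.017, -0.001], [-0.001, -0.002, -1.0]]
wrist_force: [0.7, 0.3, -0.3]
finger_gap: 0.0289
```

Call:
jog_arm --plan "0 0 0 -0.025 0.01 0 0.02;0 0 0 -0.02 0.01 0 0.02;0 0 0 -0.0155 0.01 0 0.02;0 0 0 0 0 0 0.02;0 0 0 0 0 0.015 0.02;0 0 0 0 0 0.015 0.02;0 0 0 0 0 0 0.02;0 0 0 0 0 0 0.02"

```text
time: 26.7
position: [0.4871, -0.0268, 0.073]
orientation: [[0.017, 1.0, -0.001], [1.0, -0.017, 0.0], [0.0, -0.001, -1.0]]
wrist_force: [-0.3, 0.1, -1.4]
finger_gap: 0.0291
```

```bash
python3 - <<'E'
from h import *
o=r.get_obs();print(o["position"],o["finger_gap"],o["wrist_force"])
p,d=grab("side"); q,d=grab("wrist")
cv2.imwrite("pics/m6.png",np.vstack([cv2.resize(q,(480,360)),cv2.copyMakeBorder(cv2.resize(p[170:260,220:320],(267,240),interpolation=cv2.INTER_CUBIC),0,0,0,213,cv2.BORDER_CONSTANT)]))
E
```

```text
[ 0.4871 -0.0268  0.073 ] 0.029072105131980226 [-0.3101  0.0972 -1.3988]
```

View pics/m6.png

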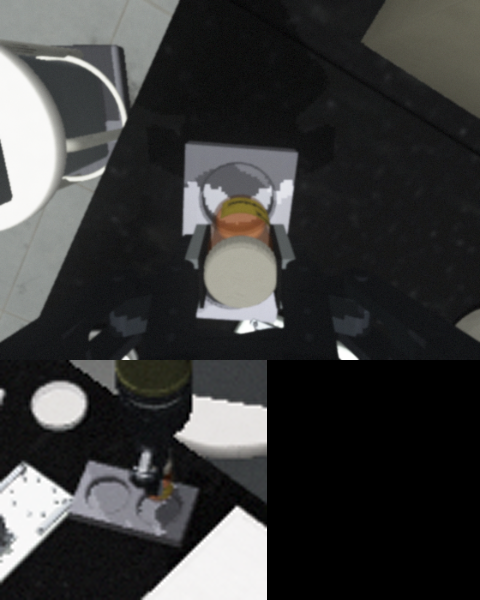

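Call:
jog_arm --plan "0 0 0 0 0 0.015 0.02;0 0 0 0 0 0.015 0.02;0 0 0 0 0 0.009 0.02;0 0 0 0 0 0.004 0.02;0 0 0 0 0 0.002 0.02;0 0 0 0 0 0 0.02;0 0 0 0 0 0 0.02"

```text
time: 27.5
position: [0.4878, -0.0276, 0.0281]
orientation: [[0.018, 1.0, 0.001], [1.0, -0.018, 0.0], [0.0, 0.001, -1.0]]
wrist_force: [0.1, -0.2, 0.5]
finger_gap: 0.0294
```

Call:
jog_arm --plan "0 0 0 0 0 0.0015 0.02;0 0 0 0 0 0 0.048;0 0 0 0 0 0 0.048;0 0 0 0 0 0 0.048;0 0 0 0 0 -0.03 0.048;0 0 0 0 0 -0.05 0.05;0 0 0 0 0 -0.05 0.05;0 0 0 0 0 -0.05 0.05;0 0 0 0 0 -0.045 0.05;0 0 0 0 0 0 0.05"

```text
time: 28.5
position: [0.4911, -0.0271, 0.2569]
orientation: [[0.019, 1.0, 0.012], [1.0, -0.019, 0.0], [0.001, 0.012, -1.0]]
wrist_force: [0.7, 0.0, -0.3]
finger_gap: 0.0497
```

Call:
jog_arm --plan "0 0 0 0.02 0.002 0 0.05;0 0 0 0.045 0.003 0 0.05;0 0 0 0.045 0.003 0 0.05;0 0 0 0.045 0.003 0 0.05;0 0 0 0.045 0.003 0 0.05;0 0 0 0.045 0.003 0 0.05;0 0 0 0.045 0.003 0 0.05;0 0 0 0.03 0.003 0 0.05;0 0 0 0 0 0 0.05;0 0 0 0 0 0 0.05"

```text
time: 29.5
position: [0.5156, 0.2919, 0.2503]
orientation: [[0.017, 1.0, -0.001], [1.0, -0.017, -0.001], [-0.002, -0.001, -1.0]]
wrist_force: [0.6, -0.4, -0.1]
finger_gap: 0.0497
```

```bash
python3 - <<'E'
from h import *
c=np.concatenate([cloud(n).reshape(-1,3)[load(n)["d"].ravel()>0] for n in("scene","side")])  # old frames
o=r.get_obs();print(o["position"],o["joint_pos"])
for x0 in np.arange(.3,.6,.03):
    m=(c[:,0]>x0)&(c[:,0]<=x0+.03)&(c[:,1]>.34)&(c[:,1]<.9)&(c[:,2]>.05)
    q=c[m]
    if len(q)>5:
        for zz in((.05,.12),(.12,.25),(.25,.6)):
            k=q[(q[:,2]>zz[0])&(q[:,2]<zz[1])]
            if len(k)>3: print(x0.round(2),zz,len(k),"ymin",np.sort(k[:,1])[2].round(3))
p,d=grab("wrist"); c=cloud("wrist")
for n,x,y,R,a,b in(("b2",.529,.4025,.03,.045,.06),):
    m=(np.hypot(c[...,0]-x,c[...,1]-y)<R)&(c[...,2]>a)&(c[...,2]<b); q=c[m]; print(n,len(q),cv2.minAreaRect((q[:,:2]*1000).astype(np.float32)))
p,d=grab("scene"); c=cloud("scene")
m=(np.hypot(c[...,0]-.488,c[...,1]+.027)<.03)&(c[...,2]>.05)&(c[...,2]<.08); q=c[m]; print("b1",len(q),q.mean(0),q[:,2].max())
for y in(-.281,-.3465):
    m=(np.hypot(c[...,0]-.413,c[...,1]-y)<.035)&(c[...,2]>.018)&(c[...,2]<.04); q=c[m]; print(len(q))
    if len(q):print(np.median(q,0),cv2.minAreaRect((q[:,:2]*1000).astype(np.float32)))
E
```

```text
[0.5156 0.2919 0.2503] [-0.3618  0.6426 -0.4022  1.6364  0.2984  0.9258 -0.8899]
0.3 (0.05, 0.12) 343 ymin 0.411
0.3 (0.12, 0.25) 959 ymin 0.377
0.3 (0.25, 0.6) 4176 ymin 0.423
0.33 (0.05, 0.12) 514 ymin 0.446
0.33 (0.12, 0.25) 1383 ymin 0.383
0.33 (0.25, 0.6) 2512 ymin 0.465
0.36 (0.05, 0.12) 539 ymin 0.445
0.36 (0.12, 0.25) 948 ymin 0.435
0.36 (0.25, 0.6) 1522 ymin 0.525
0.39 (0.05, 0.12) 686 ymin 0.54
0.39 (0.12, 0.25) 622 ymin 0.486
0.39 (0.25, 0.6) 1081 ymin 0.576
0.42 (0.05, 0.12) 648 ymin 0.54
0.42 (0.12, 0.25) 832 ymin 0.627
0.42 (0.25, 0.6) 485 ymin 0.627
0.45 (0.05, 0.12) 389 ymin 0.678
0.45 (0.12, 0.25) 569 ymin 0.677
0.45 (0.25, 0.6) 12 ymin 0.68
0.48 (0.05, 0.12) 198 ymin 0.731
0.48 (0.12, 0.25) 19 ymin 0.733
0.51 (0.05, 0.12) 68 ymin 0.394
0.57 (0.05, 0.12) 613 ymin 0.506
b2 459 ((529.2023315429688, 402.6497497558594), (19.55141830444336, 19.63004493713379), 89.35784912109375)<stdin>:15: RuntimeWarning: Mean of empty slice.
  ret = um.true_divide(
Traceback (most recent call last):
ValueError: zero-size array to reduction operation maximum which has no identity
```

Call:
jog_arm --plan "0 0 0 0.037 0.004 0 0.05;0 0 0 0.037 0.004 0 0.05;0 0 0 0.037 0.0035 0 0.05;0 0 0 0 0 0.04 0.05;0 0 0 0 0 0.04 0.05;0 0 0 0 0 0.04 0.05;0 0 0 0 0 0.03 0.05;0 0 0 0 0 0 0.05;0 0 0 0 0 0 0.05;0 0 0 0 0 0 0.05"

```text
time: 30.6
position: [0.5313, 0.4033, 0.1035]
orientation: [[0.019, 1.0, 0.003], [1.0, -0.019, 0.003], [0.003, 0.003, -1.0]]
wrist_force: [0.5, 0.7, 0.8]
finger_gap: 0.0499
```

Call:
jog_arm --plan "0 0 0 -0.0005 -0.002 0.03 0.05;0 0 0 0 0 0.025 0.05;0 0 0 0 0 0.015 0.05;0 0 0 0 0 0.01 0.05;0 0 0 0 0 0.002 0.05;0 0 0 0 0 0 0.05;0 0 0 0 0 0 0.05"

```text
time: 31.3
position: [0.5285, 0.4029, 0.0204]
orientation: [[0.018, 1.0, 0.002], [1.0, -0.018, 0.001], [0.001, 0.002, -1.0]]
wrist_force: [-0.6, -0.8, 0.4]
finger_gap: 0.0501
```

Call:
jog_arm --plan "0 0 0 0 0 0 0.015;0 0 0 0 0 0 0.015;0 0 0 0 0 0 0.015;0 0 0 0 0 0 0.015;0 0 0 0 0 0 0.015;0 0 0 0 0 0 0.015" --squeeze 30

```text
time: 31.9
position: [0.5282, 0.4027, 0.0201]
orientation: [[0.018, 1.0, 0.001], [1.0, -0.018, 0.001], [0.001, 0.001, -1.0]]
wrist_force: [-0.1, -0.4, 6.2]
finger_gap: 0.0244
```

Call:
jog_arm --plan "0 0 0 0 0 -0.01 0.015;0 0 0 0 0 -0.03 0.015;0 0 0 0 0 -0.04 0.015;0 0 0 0 0 -0.04 0.015;0 0 0 0 0 -0.04 0.015;0 0 0 0 0 -0.04 0.015;0 0 0 0 0 -0.03 0.015;0 0 0 -0.0205 -0.002 0 0.015;0 0 0 -0.036 -0.003 0 0.015;0 0 0 -0.044 -0.003 0 0.015"

```text
time: 32.9
position: [0.5172, 0.3026, 0.2498]
orientation: [[0.015, 1.0, 0.001], [1.0, -0.015, 0.002], [0.002, 0.001, -1.0]]
wrist_force: [0.8, -1.3, -0.8]
finger_gap: 0.0245
```

Call:
jog_arm --plan "0 0 0 -0.044 -0.0032 0 0.015;0 0 0 -0.044 -0.0032 0 0.015;0 0 0 -0.044 -0.0032 0 0.015;0 0 0 -0.044 -0.0032 0 0.015;0 0 0 -0.044 -0.0032 0 0.015;0 0 0 -0.044 -0.0032 0 0.015;0 0 0 -0.044 -0.0032 0 0.015;0 0 0 -0.044 -0.004 0 0.015;0 0 0 -0.0387 -0.003 0 0.015;0 0 0 0 0 0 0.015"

```text
time: 33.9
position: [0.4798, -0.0954, 0.249]
orientation: [[0.029, 1.0, -0.002], [1.0, -0.029, -0.004], [-0.004, -0.002, -1.0]]
wrist_force: [-0.3, -0.4, -0.8]
finger_gap: 0.0243
```

Call:
jog_arm --plan "0 0 0 0 0 0.03 0.015;0 0 0 0 0 0.04 0.015;0 0 0 0 0 0.04 0.015;0 0 0 0 0 0.03 0.015;0 0 0 0 0 0.02 0.015;0 0 0 0 0 0.015 0.015;0 0 0 0 0 0 0.015;0 0 0 0 0 0 0.015"

```text
time: 34.7
position: [0.4819, -0.0875, 0.0746]
orientation: [[0.017, 1.0, 0.0], [1.0, -0.017, 0.0], [0.0, 0.0, -1.0]]
wrist_force: [-0.1, 0.1, 0.3]
finger_gap: 0.0246
```

```bash
python3 - <<'E'
from h import *
o=r.get_obs();print(o["position"],o["finger_gap"],o["wrist_force"])
q,d=grab("wrist"); cv2.imwrite("pics/w7.png",q)
E
```

```text
[ 0.4819 -0.0875  0.0746] 0.024622699370895965 [-0.113   0.0778  0.2751]
```

View pics/w7.png

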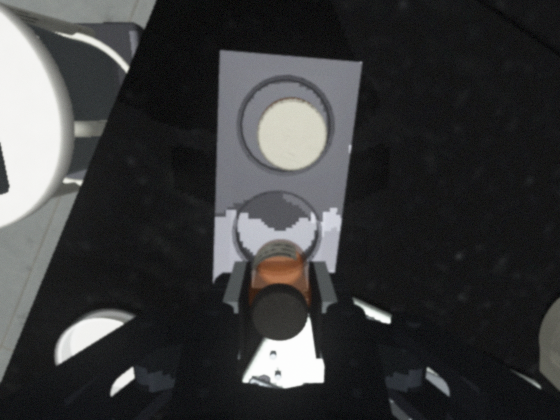

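Call:
jog_arm --plan "0 0 0 0 0 0.015 0.015;0 0 0 0 0 0.015 0.015;0 0 0 0 0 0.01 0.015;0 0 0 0 0 0.006 0.015;0 0 0 0 0 0.003 0.015;0 0 0 0 0 0.001 0.015;0 0 0 0 0 0 0.015;0 0 0 0 0 0 0.015"

```text
time: 35.55
position: [0.4818, -0.0882, 0.0246]
orientation: [[0.018, 1.0, 0.001], [1.0, -0.018, -0.0], [0.0, 0.001, -1.0]]
wrist_force: [-0.4, -0.5, -0.8]
finger_gap: 0.0246
```

Call:
jog_arm --plan "0 0 0 0 0 0.0015 0.015;0 0 0 0 0 0 0.042;0 0 0 0 0 0 0.042;0 0 0 0 0 0 0.042;0 0 0 0 0 -0.02 0.042;0 0 0 0 0 -0.05 0.045;0 0 0 0 0 -0.05 0.045;0 0 0 0 0 -0.05 0.045;0 0 0 0 0 -0.045 0.045;0 0 0 0.02 -0.002 0 0.045"

```text
time: 36.55
position: [0.4834, -0.0708, 0.243]
orientation: [[0.024, 1.0, 0.011], [1.0, -0.024, -0.003], [-0.002, 0.011, -1.0]]
wrist_force: [0.0, 0.2, -1.5]
finger_gap: 0.045
```

Call:
jog_arm --plan "0 0 0 0.046 -0.007 0 0.045;0 0 0 0.046 -0.007 0 0.045;0 0 0 0.046 -0.007 0 0.045;0 0 0 0.046 -0.007 0 0.045;0 0 0 0.046 -0.007 0 0.045;0 0 0 0.046 -0.007 0 0.045;0 0 0 0.046 -0.007 0 0.045;0 0 0 0.0465 -0.006 0 0.045;0 0 0.1 0 0 0 0.045;0 0 0.1 0 0 0 0.045"

```text
time: 37.55
position: [0.4305, 0.3031, 0.2375]
orientation: [[0.217, 0.976, -0.001], [0.976, -0.217, 0.001], [0.0, -0.001, -1.0]]
wrist_force: [0.8, -1.4, -0.8]
finger_gap: 0.0445
```

Call:
jog_arm --plan "0 0 0.1 0 0 0 0.045;0 0 0.084 0 0 0.03 0.045;0 0 0 0 0 0.03 0.045;0 0 0 0 0 0.03 0.045;0 0 0 0 0 0 0.045;0 0 0 0 0 0 0.045;0 0 0 0 0 0 0.045"

```text
time: 38.25
position: [0.4323, 0.302, 0.1491]
orientation: [[0.391, 0.92, 0.002], [0.92, -0.391, 0.002], [0.002, 0.001, -1.0]]
wrist_force: [-0.2, 0.2, 0.3]
finger_gap: 0.0451
```

```bash
python3 - <<'E'
from h import *
o=r.get_obs();print(o["position"],o["orientation"],o["finger_gap"])
p,d=grab("wrist"); cv2.imwrite("pics/w8.png",p)
c=cloud("wrist"); g=p.min(2)
m=(np.hypot(c[...,0]-.432,c[...,1]-.301)<.035)&(g>90)
v,u=np.nonzero(m); Q=np.array([onplane("wrist",a,b,.006)[:2] for a,b in zip(u,v)])*1000
print(len(Q),cv2.minAreaRect(Q.astype(np.float32)))
p,d=grab("scene"); cv2.imwrite("pics/s8.png",p); c=cloud("scene")
for n,x,y in(("b1",.488,-.027),("b2",.482,-.088),("k1",.413,-.281),("k2",.413,-.3465)):
    m=(np.hypot(c[...,0]-x,c[...,1]-y)<.033)&(c[...,2]>.018)&(c[...,2]<.08); q=c[m]; print(n,len(q),q.mean(0) if len(q) else 0,np.percentile(q[:,2],[50,97]) if len(q) else 0)
E
```

```text
[0.4323 0.302  0.1491] [[ 0.3913  0.9203  0.0019]
 [ 0.9203 -0.3913  0.0017]
 [ 0.0023  0.0011 -1.    ]] 0.0451249942179656
3786 ((395.0930480957031, 218.2091522216797), (209.58094787597656, 151.46263122558594), 38.91454315185547)
b1 184 [ 0.4889 -0.0231  0.0441] [0.0471 0.0673]
b2 111 [ 0.4827 -0.0853  0.0378] [0.039  0.0603]
k1 99 [ 0.4132 -0.28    0.0266] [0.0268 0.0341]
k2 93 [ 0.4136 -0.3481  0.0269] [0.0272 0.0336]
```

```bash
python3 - <<'E'
from h import *
p=load("wrist")["p"]; g=p.min(2)
c=cloud("wrist"); m=((np.hypot(c[...,0]-.432,c[...,1]-.301)<.035)&(g>90)&(c[...,2]<.02)).astype(np.uint8)
m=cv2.morphologyEx(m,cv2.MORPH_CLOSE,np.ones((7,7),np.uint8))
n,l,st,ce=cv2.connectedComponentsWithStats(m); k=1+st[1:,4].argmax(); v,u=np.nonzero(l==k)
Q=np.array([onplane("wrist",a,b,.006)[:2] for a,b in zip(u,v)])*1000
print(st[k],cv2.minAreaRect(Q.astype(np.float32)),Q.mean(0))
E
```

```text
[ 252  176   45   51 1935] ((429.27581787109375, 302.70953369140625), (42.13386535644531, 35.722877502441406), 66.96263885498047) [430.8433 302.534 ]
```

View pics/w8.png

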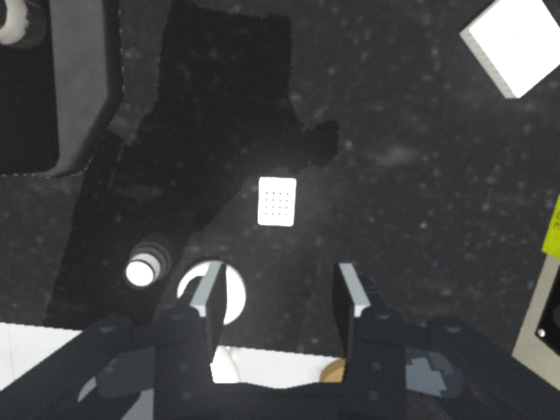

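Call:
jog_arm --plan "0 0 0 -0.0014 -0.002 0.03 0.042;0 0 0 0 0 0.04 0.042;0 0 0 0 0 0.035 0.042;0 0 0 0 0 0.02 0.042;0 0 0 0 0 0.01 0.042;0 0 0 0 0 0 0.042;0 0 0 0 0 0 0.042"

```text
time: 39.05
position: [0.43, 0.3014, 0.0138]
orientation: [[0.391, 0.92, 0.002], [0.92, -0.391, 0.001], [0.002, 0.001, -1.0]]
wrist_force: [-0.3, 0.2, -0.2]
finger_gap: 0.042
```

Call:
jog_arm --plan "0 0 0 0 0 0.006 0.042;0 0 0 0 0 0.004 0.042;0 0 0 0 0 0.002 0.042;0 0 0 0 0 0 0.042;0 0 0 0 0 0 0.02;0 0 0 0 0 0 0.02;0 0 0 0 0 0 0.02;0 0 0 0 0 0 0.02;0 0 0 0 0 0 0.02" --squeeze 20

```text
time: 39.95
position: [0.4292, 0.3008, 0.0009]
orientation: [[0.391, 0.92, 0.0], [0.92, -0.391, 0.0], [0.0, 0.0, -1.0]]
wrist_force: [-1.3, -1.0, 4.1]
finger_gap: 0.0273
```

Call:
jog_arm --plan "0 0 0 0 0 -0.01 0.02;0 0 0 0 0 -0.03 0.02;0 0 0 0 0 -0.04 0.02;0 0 -0.09 0 0 -0.04 0.02;0 0 -0.1 0 0 -0.04 0.02;0 0 -0.1 0 0 -0.045 0.02;0 0 -0.1 0 0 -0.04 0.02;0 0 -0.08 0 0 0 0.02;0 0 0 -0.0224 0.003 0 0.02;0 0 0 -0.0448 0.0059 0 0.02"

```text
time: 40.95
position: [0.4421, 0.2374, 0.247]
orientation: [[-0.075, 0.997, 0.002], [0.997, 0.075, 0.004], [0.004, 0.002, -1.0]]
wrist_force: [1.4, 0.3, -0.2]
finger_gap: 0.0271
```

Call:
jog_arm --plan "0 0 0 -0.0448 0.0059 0 0.02;0 0 0 -0.0448 0.0059 0 0.02;0 0 0 -0.0448 0.0059 0 0.02;0 0 0 -0.0448 0.0059 0 0.02;0 0 0 -0.0448 0.0059 0 0.02;0 0 0 -0.0448 0.0059 0 0.02;0 0 0 -0.0448 0.0059 0 0.02;0 0 0 -0.0448 0.0059 0 0.02;0 0 0 -0.0448 0.0059 0 0.02;0 0 0 -0.0448 0.0059 0 0.02"

```text
time: 41.95
position: [0.5316, -0.2107, 0.2463]
orientation: [[-0.068, 0.998, 0.0], [0.998, 0.068, -0.0], [-0.0, 0.0, -1.0]]
wrist_force: [-0.0, -0.2, 0.7]
finger_gap: 0.027
```

Call:
jog_arm --plan "0 0 0 -0.0448 0.0059 0 0.02;0 0 0 -0.0448 0.0059 0 0.02;0 0 0 -0.0448 0.0059 0 0.02;0 0 0 -0.0448 0.0059 0 0.02;0 0 0 -0.0224 0.0029 0 0.02;0 0 0 0 0 0.05 0.02;0 0 0 0 0 0.05 0.02;0 0 0 0 0 0.05 0.02;0 0 0 0 0 0.04 0.02;0 0 0 0 0 0 0.02"

```text
time: 42.95
position: [0.5669, -0.4057, 0.0495]
orientation: [[-0.069, 0.998, -0.012], [0.998, 0.069, 0.006], [0.007, -0.011, -1.0]]
wrist_force: [-0.6, 1.4, -0.3]
finger_gap: 0.027
```

Call:
jog_arm --plan "0 0 0 0 0 0 0.02;0 0 0 0 0 0 0.02"

```text
time: 43.15
position: [0.5742, -0.4089, 0.0591]
orientation: [[-0.067, 0.998, 0.005], [0.998, 0.068, -0.002], [-0.003, 0.005, -1.0]]
wrist_force: [0.1, 0.9, 0.4]
finger_gap: 0.0274
```

```bash
python3 - <<'E'
from h import *
o=r.get_obs();print(o["position"],o["orientation"],o["finger_gap"])
p,d=grab("wrist"); q,d=grab("scene")
cv2.imwrite("pics/m9.png",np.vstack([cv2.resize(p,(400,300)),cv2.resize(q[85:225,180:350],(400,300),interpolation=cv2.INTER_CUBIC)]))
E
```

```text
[ 0.5742 -0.4089  0.0591] [[-0.0675  0.9977  0.0049]
 [ 0.9977  0.0675 -0.0024]
 [-0.0027  0.0047 -1.    ]] 0.02736600550032111
```

View pics/m9.png

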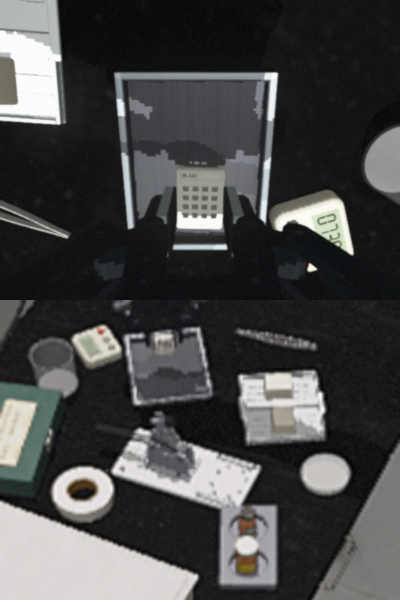

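Call:
jog_arm --plan "0 0 0 0 0 0.015 0.02;0 0 0 0 0 0.015 0.02;0 0 0 0 0 0.01 0.02;0 0 0 0 0 0.005 0.02;0 0 0 0 0 0.003 0.02;0 0 0 0 0 0 0.02;0 0 0 0 0 0 0.02"

```text
time: 43.95
position: [0.5724, -0.4081, 0.008]
orientation: [[-0.068, 0.998, 0.001], [0.998, 0.068, -0.0], [-0.0, 0.001, -1.0]]
wrist_force: [0.3, 0.1, -0.2]
finger_gap: 0.0273
```

Call:
jog_arm --plan "0 0 0 0 0 0.002 0.02;0 0 0 0 0 0.001 0.02;0 0 0 0 0 0.001 0.02;0 0 0 0 0 0 0.02;0 0 0 0 0 0 0.02"

```text
time: 44.45
position: [0.5721, -0.4079, 0.0037]
orientation: [[-0.068, 0.998, 0.0], [0.998, 0.068, 0.0], [0.0, 0.0, -1.0]]
wrist_force: [-0.3, 0.0, -0.5]
finger_gap: 0.0274
```

Call:
jog_arm --plan "0 0 0 0 0 0 0.045;0 0 0 0 0 0 0.045;0 0 0 0 0 0 0.045;0 0 0 0 0 -0.02 0.045;0 0 0 0 0 -0.05 0.05;0 0 0 0 0 -0.05 0.05;0 0 0 0 0 -0.05 0.05;0 0 0 0 0 -0.05 0.05;0 0 0 0 0 -0.02 0.05;0 0 0 0 0 0 0.05"

```text
time: 45.45
position: [0.5745, -0.4087, 0.2504]
orientation: [[-0.068, 0.998, 0.009], [0.998, 0.068, -0.005], [-0.005, 0.009, -1.0]]
wrist_force: [-0.2, -1.3, -0.8]
finger_gap: 0.0499
```

Call:
jog_arm --plan "0 0 0 0 0 0 0.05;0 0 0 0 0 0 0.05;0 0 0 0 0 0 0.05"

```text
time: 45.75
position: [0.5712, -0.4076, 0.2421]
orientation: [[-0.068, 0.998, -0.003], [0.998, 0.068, 0.002], [0.002, -0.003, -1.0]]
wrist_force: [0.4, -0.2, -0.6]
finger_gap: 0.0498
```

```bash
python3 - <<'E'
from h import *
o=r.get_obs();print(o["position"],o["finger_gap"],o["wrist_force"])
p,d=grab("wrist"); c=cloud("wrist"); g=p.min(2)
m=((abs(c[...,0]-.573)<.045)&(abs(c[...,1]+.407)<.06)&(g>150)&(c[...,2]<.03)).astype(np.uint8)
m=cv2.morphologyEx(m,cv2.MORPH_CLOSE,np.ones((5,5),np.uint8))
n,l,st,ce=cv2.connectedComponentsWithStats(m)
for k in range(1,n):
    if st[k,4]>150:
        v,u=np.nonzero(l==k); Q=np.array([onplane("wrist",a,b,.008)[:2] for a,b in zip(u,v)])*1000
        print(st[k],cv2.minAreaRect(Q.astype(np.float32)),np.percentile(c[l==k][:,2],[5,50,95]))
p,d=grab("scene"); S=cloud("scene"); p,d=grab("side"); T=cloud("side")
for nm,c in(("wrist",c),("scene",S),("side",T)):
  for n,x,y,a,b in(("b1",.488,-.027,.02,.08),("b2",.482,-.088,.02,.08),("k1",.413,-.281,.018,.04),("k2",.413,-.3465,.018,.04),("handle",.665,-.255,.035,.09),("arm",.575,-.21,.1,.16)):
    m=(np.hypot(c[...,0]-x,c[...,1]-y)<.033)&(c[...,2]>a)&(c[...,2]<b); q=c[m]
    if len(q)>20: print(nm,n,len(q),q.mean(0),np.percentile(q[:,2],[50,97]))
E
```

```text
[ 0.5712 -0.4076  0.2421] 0.04982010818071205 [ 0.4019 -0.1513 -0.6188]
[ 267  161   29   37 1021] ((572.9180908203125, -406.7951354980469), (29.867002487182617, 38.61698532104492), 3.96962308883667) [0.0023 0.0085 0.01  ]
wrist k1 1672 [ 0.416  -0.2826  0.025 ] [0.0254 0.0272]
wrist k2 1397 [ 0.4165 -0.3494  0.0251] [0.0255 0.0271]
wrist handle 990 [ 0.6586 -0.2557  0.0562] [0.0565 0.0606]
scene b1 160 [ 0.4881 -0.0222  0.0488] [0.0524 0.0696]
scene b2 94 [ 0.4831 -0.0859  0.0412] [0.0414 0.0597]
scene k1 102 [ 0.4133 -0.2798  0.0266] [0.0265 0.0332]
scene k2 96 [ 0.4132 -0.3477  0.0258] [0.0258 0.0317]
scene handle 61 [ 0.6567 -0.2509  0.0572] [0.0571 0.0641]
scene arm 66 [ 0.5819 -0.213   0.1196] [0.1215 0.1295]
side b1 146 [ 0.4934 -0.0229  0.0496] [0.0561 0.0636]
side b2 89 [ 0.4863 -0.0845  0.0429] [0.0417 0.0592]
side k1 105 [ 0.4144 -0.2779  0.0242] [0.0248 0.0286]
side k2 107 [ 0.4153 -0.3452  0.0241] [0.0241 0.0287]
side arm 70 [ 0.5845 -0.2105  0.1187] [0.1189 0.1281]
```

```bash
python3 -c "
from station import r
print(r.job_done())"
```

```text
the job is handed in; nothing more can be done
None
```

The job is finished and handed in at about 46 s of the 152 s allowed. I opened the clamp first and left it open, then sorted all five items.

The last checks were depth readings from all three cameras, taken after the final release with the gripper open and clear at z 0.24 m. I had used up the picture views by then.

| Item | Where it is | Last reading |
|---|---|---|
| Clamp | Open | Handle lying back, top at about 57 mm; arm standing up to about 130 mm |
| Freed block | +y lane of the tray | Flat, top at about 25 mm |
| Loose block | -y lane of the tray | Flat, top at about 25 mm |
| White-cap bottle | +y well of the stand | Upright |
| Black-cap bottle | -y well of the stand | Upright |
| Cassette | Centre of the steel dish | Flat, 38.6 x 29.9 mm outline, top at 8.5 mm |

- **Contact force:** the loose block touched the tray floor about 2 mm early, with 24 N on the wrist, well under the limit. It lay flat afterwards.
- **Camera differences:** the cameras disagree by about 3 to 5 mm in position. That is inside the slack of the tray lanes, wells and dish.
- **Failed checks:** none of these last checks failed. Two earlier depth checks came back empty, most likely because the arm was blocking the camera. I repeated both later with a clear view.

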